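Load a mounted specimen into the drying box under its spring cover

TASK

Put the mounted specimen that lies on the drying box's lane into the box: press the cover's push bar down with one fingertip and, while it holds the spring-closed cover open, push the specimen along the lane with the other fingertip, under the cover, until it drops into the box; then let go so that the cover springs shut. Only push the specimen: do not lift it or tip it over on the lane, and leave the other specimens, the jar, bottle, beaker, dish and brush where they are.

Things in the scene. Friction and masses are not known exactly. Their poses are not given: they have to be found in the camera images.
- drying_box: White drying box fixed to the bench, a raised lane in front. Origin on the bench top, under the mouth, on the lane's centre line; x points along the lane into the box, y left, z up (box frame). The box spans x 0 to 130, y +-60 mm, up to 98 mm, with a clear roof; its mouth is 50 mm wide, from lane level (z 45) to z 73 mm. Inside is a well with a small ramp down into it
- lane_end (a point): Middle of the lane's end edge, at box (-10, 0, 45) mm. The lane is flat, 45 mm above the bench, from box x -180 to -10 mm, with side rails from x -160 mm (inner faces y +-23, outer +-29 mm, 8 mm tall). At this edge it ends in a drop of 20 to 40 mm: a part whose centre is pushed 5 mm or more past it tips and falls in under the cover
- cover (a joint): Spring-closed steel cover: upright 4 mm plate across the mouth (box x -6 to -2, y -26 to +26, z 47 to 73 mm) that swings up sideways in its own plane. Rad: 0 shut, 1.25 fully up (stop); the specimen passes under from about 1.0. Raised, it reaches z 125 mm, so fingers must stay at box x below -6 mm. Shuts by itself when its bar is let go
- cover_pin (a point): The cover's hinge pin, parallel to box x, at box (-4, 36, 65) mm: the push bar circles it at 30 mm radius. Pressing the bar down anywhere along it raises the cover; 1.5 N starts it, 4 to 5 N holds it open, and a fingertip may slide along the bar meanwhile
- bar_front (a point): On the axis of the push bar, 6 mm short of its free rounded end; moves with the cover. The bar is round steel, 12 mm thick, parallel to the lane, left of it, outside the rail, from the cover to box x -141 mm. Shut: axis at y 62, z 80 mm (top 86). At 1.0 rad: y 63, top z 57 mm; at 1.25 rad: y 59, top z 51 mm
- specimen: The mounted specimen to load: dark rectangular resin block with a small steel patch on top, 42 mm long (its x, along the lane), 36 mm wide, 16 mm tall, about 50 g, lying flat on the lane between the rails. Origin at the centre of its underside, z up
- specimen_center (a point): Centre of that block, 8 mm above its underside
- spare_a: bystander: another mounted specimen, a block just like the one on the lane (42 x 36 x 16 mm), lying on the bench on the right (-y) of the lane; leave it
- spare_b: bystander: round mounted specimen, 30 mm across, 25 mm tall, on the bench right of the lane; leave it
- paste_jar: bystander: low white jar with lid, 52 mm across, 55 mm tall, on the bench left of the lane
- wash_bottle: bystander: clear bottle, 64 mm across, 170 mm tall
- beaker: bystander: glass beaker, 70 mm across, 90 mm tall
- dish: bystander: white dish, 90 mm across, 18 mm tall
- brush: bystander: small brush lying on the bench

How it is judged:
By the outcome, as a careful person would: the job done as asked, in the order asked, and still so for the second after the job is handed in, with the robot touching nothing.
It also fails if it takes over 38 s, if anything falls off the work surface, if the arm or the gripper's body presses on something with over 40 N, if the wrist force passes 120 N, or if a joint passes its speed limit or range.

ROBOT

A 6-joint arm with a two-finger parallel gripper is mounted at the origin on the work surface. World frame = base frame: x ahead of the robot, y to its left, z up, the work surface at z = 0. Lengths are in m, angles in rad, forces in N, time in s.
With the tool pointing down it reaches from about 0.375 to 0.9 m from the base axis. Payload 3.1 kg.
Tool frame: the origin (TCP) lies on the centre line of the jaws, within the pads' length; the fingertips stand robot.tcp_to_tips ahead of it and the grasp point (between the pads) lies 3 mm ahead of it (robot.tcp_to_tips is the distance from the TCP to the fingertips, in m); z points along the fingers, y is the line along which they close (so a half turn about z gives the same grasp; the last joint's range is limited). The gripper opens to 87 mm and grips with 3 to 60 N. Pads are 19 mm wide; open, the fingers measure 117 mm over their backs; the gripper's body (75 mm by 190 mm) begins 51 mm behind the grasp point.
Start: joints at [-1.466, 0.527, 1.433, -0, 1.181, -0.178], TCP at [0.175, -0.6, 0.245] pointing down, gripper open.
Joint ranges: [-3.08, 3.08], [-0.75, 2.2], [0.22, 2.44], [-1.43, 4.57], [0, 2.65], [-2.85, 2.85]. Speed limits (rad/s): [2.79, 2.79, 3.14, 3.14, 3.14, 3.14].

INTERFACE

Orientations are given as a unit quaternion [x, y, z, w].
In Python, from rig import robot gives the robot as it stands. The module is installed in compiled form; this text tells all that it offers.
- The arm moves only by the shell command python3 -m jog 'ROWS' [FORCE]. ROWS is JSON, one flat list of numbers, 5 for each row, row after row: the finger opening in m, from 0 to 0.087, then the shift along the tool's x, y, z in m, then the turn about the tool's z in units of 10 degrees (1.0 is 10 degrees). In form: [claw, x, y, z, roll, claw, x, y, z, roll, ...]. A call has 1 to 20 rows; each row shifts and turns the commanded pose from where the row before left it, along the tool's axes as they then stand; what a row does not reach is not made up. A row lasts 1/8 s, in which the tool goes at most 62.5 mm and 10.7 degrees, less where a joint would pass 70% of its speed; a pose out of reach is approached as far as the arm can. A call with a gripper value outside its range is refused whole. The fingers move at their own pace and stop on an object; FORCE is the grip in N (left out, the last holds). Time passes only in rows, so rows that do not move let the fingers close. It gives the time, the measured TCP pose, the force, the opening and the grip force at its end, in the units of the state.
- robot.get_obs(): the state, without advancing time (a new reading comes with each control period).
- robot.camera(name): name is "scene" or "top" or "wrist"; returns the picture (400x640x3 uint8, blue, green, red); there is no depth.
- robot.camera_model(name): a dict with "fx", "fy", "cx", "cy" (pixels), "distortion" ([k1, k2, p1, p2, k3] as OpenCV has them; the pictures are not rectified), "R" (3x3) and "t" (3): a world point X has camera coordinates R X + t; the wrist camera has in their place "tool_from_camera" (4x4, takes a point from camera to tool coordinates, whose origin is the TCP and whose axes are the flange's). Camera axes: x right, y down, z forward; pixel columns grow to the right and rows downward; lengths in m; the calibration is good to about 2 mm. A picture is of the moment at which its call begins: read the wrist's pose just before it. camera_model takes no time and is no camera call.
- robot.hand_in(): hands the job in; it is judged then, once.
Trained networks look in the newest picture that a camera, given by its name, has taken for a name from the list of things; names that differ only in an ending like _2 or _b are one class to them, and where a whole thing is asked for, a point or a joint stands for the part that bears it (a point fixed in the world has none). Each returns a list of dicts, best first, with "conf" (0 to 1); they miss things now and then, are a little off and sometimes report something else, mostly with a low value. They report only what shows in the picture. A call takes as long as a camera call.
- robot.look_for(camera, label): "extent" ([centre column, centre row, width, height] in pixels, round what is visible of it).
- robot.outline_of(camera, label): "region" (400x640 bool, what is visible of it) and "extent" ([centre column, centre row, width, height] in pixels, round what is visible of it).
The state is a dict: "time": time; "q": joint angles; "joint_velocities": joint speeds; "joint_torque": joint torques, N m; "position": TCP position; "tool_rot": TCP orientation; "ft_force": force on the tool from outside, world axes, zero at the start; "moment": the same for the moment, N m; "grip_width": finger opening in m; "grip_force": force on a finger pad.
Only numpy, scipy, OpenCV 4.12 (cv2) and the standard library are available. Lean on these libraries where they do the work, as an engineer would, in place of code of your own. Each camera call takes 0.05 s, during which the arm holds its last target. There are 200 camera calls.

## Working session

There is one attempt and no reset: what is moved stays moved. The work goes in short steps, Python scripts to look and compute and a shell command to move; the robot and the scene stay as the last step left them, time stands still between calls to the robot, and variables do not carry over. Pictures are saved under pics/ and viewed, at most 10 in all, crops included, and the job is handed in when it is done.

```bash
mkdir -p pics; python3 - <<'E'
from rig import robot
import cv2,numpy as np
print(robot.tcp_to_tips, robot.get_obs())
for c in ["scene","top"]:
    im=robot.camera(c); cv2.imwrite(f"pics/{c}0.png",im)
    for l in ["drying_box","specimen","lane_end","bar_front","cover","cover_pin","paste_jar","wash_bottle","beaker"]:
        try: print(c,l,[(round(d['conf'],2),np.round(d['extent']).tolist()) for d in robot.look_for(c,l)][:3])
        except Exception as e: print(l,e)
    m=robot.camera_model(c); print({k:np.round(np.array(v),4).tolist() for k,v in m.items()})
E
```

```text
0.022 {'time': 0.0, 'q': array([-1.46552752e+00,  5.28458374e-01,  1.43391782e+00, -1.40566664e-05,
        1.18135116e+00, -1.78521902e-01]), 'joint_velocities': array([-2.11543212e-04, -1.70257127e-05,  5.71581094e-04, -9.44162097e-04,
       -6.56167952e-04, -2.29834744e-04]), 'joint_torque': array([-2.36859771e-03, -4.40044677e+01, -1.76594728e+01,  6.32244092e-02,
        5.82991086e-02, -1.79178937e-04]), 'position': array([ 0.1749366 , -0.59930719,  0.24357142]), 'tool_rot': array([ 9.89948792e-01,  1.41422239e-01,  3.25896890e-05, -1.06686998e-03]), 'ft_force': array([ 0.12869027, -0.53750492,  0.30922399]), 'moment': array([-0.05708502, -0.01388769,  0.04986124]), 'grip_force': 0.0, 'grip_width': 0.08707901331059527}
scene drying_box []
scene specimen [(0.69, [317.0, 207.0, 20.0, 16.0])]
scene lane_end [(0.41, [157.0, 216.0, 40.0, 51.0])]
scene bar_front [(0.75, [346.0, 188.0, 27.0, 25.0])]
scene cover [(0.53, [346.0, 189.0, 27.0, 22.0]), (0.25, [168.0, 289.0, 55.0, 33.0])]
scene cover_pin [(0.7, [348.0, 235.0, 114.0, 120.0])]
scene paste_jar [(0.71, [382.0, 200.0, 24.0, 31.
[... 434 characters left out ...]
specimen [(0.52, [323.0, 207.0, 15.0, 15.0]), (0.35, [321.0, 182.0, 51.0, 122.0])]
top lane_end [(0.63, [326.0, 179.0, 53.0, 126.0])]
top bar_front [(0.87, [317.0, 199.0, 37.0, 58.0])]
top cover [(0.59, [316.0, 200.0, 37.0, 57.0])]
top cover_pin [(0.66, [322.0, 179.0, 54.0, 122.0]), (0.29, [324.0, 208.0, 16.0, 18.0])]
top paste_jar [(0.55, [265.0, 202.0, 22.0, 22.0])]
top wash_bottle [(0.84, [195.0, 256.0, 40.0, 24.0])]
top beaker [(0.71, [445.0, 257.0, 29.0, 32.0])]
{'fx': 493.577, 'fy': 493.577, 'cx': 325.3561, 'cy': 206.153, 'distortion': [-0.0221, 0.0, 0.0, 0.0, 0.0], 'R': [[-0.0178, -0.9998, -0.0097], [-0.9983, 0.0183, -0.055], [0.0552, 0.0087, -0.9984]], 't': [-0.0025, 0.5757, 1.3014]}
```

```bash
python3 - <<'E'
import cv2
a=cv2.imread("pics/top0.png")[100:290,220:430]
b=cv2.imread("pics/scene0.png")[150:320,250:450]
cv2.imwrite("pics/topc.png",cv2.resize(a,None,fx=3,fy=3,interpolation=2))
cv2.imwrite("pics/scenec.png",cv2.resize(b,None,fx=3.5,fy=3.5,interpolation=2))
E
```

```text
(no output)
```

View pics/topc.png

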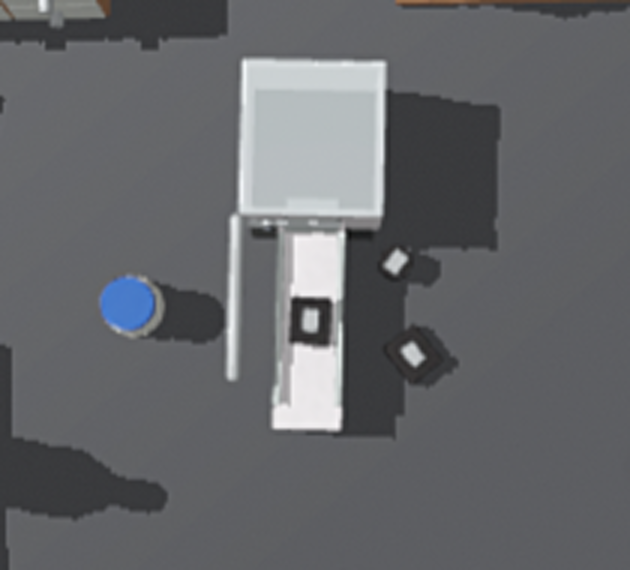

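View pics/scenec.png

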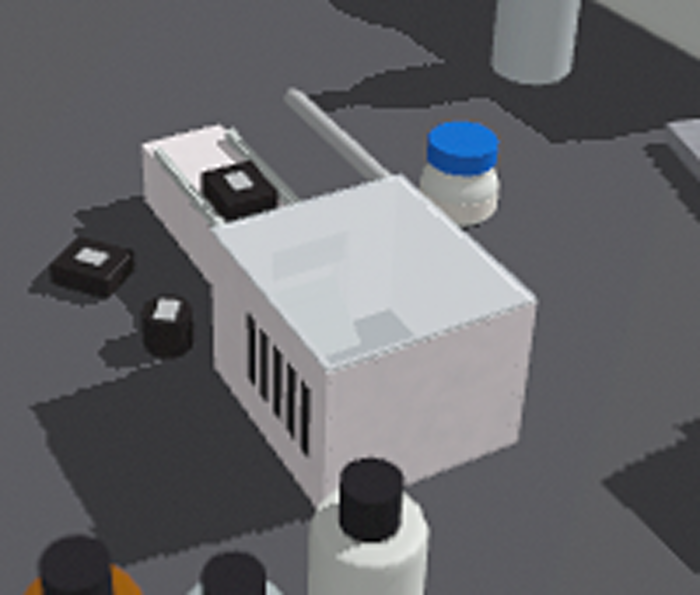

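The top crop shows the lane running up the picture. The lane start corners are at (272,430) and (342,430), the bar tip is at (231,380), and the specimen patch is at (311,320). In the scene crop the box's roof corners are at (330,368), (537,300), (400,178) and (215,232). I'll fit the box pose to these points.

```bash
cat > h.py <<'E'
from rig import robot
import cv2,numpy as np
from scipy.optimize import least_squares
from scipy.spatial.transform import Rotation as Ro
def proj(c,P):
    m=robot.camera_model(c); K=np.array([[m['fx'],0,m['cx']],[0,m['fy'],m['cy']],[0,0,1]])
    if 'R' in m: R,t=np.array(m['R']),np.array(m['t'])
    return cv2.projectPoints(np.array(P,float).reshape(-1,1,3),cv2.Rodrigues(R)[0],t,K,np.array(m['distortion']))[0][:,0]
def w(p,B):  # box mm -> world m
    B=np.array(B)/1000; c,s=np.cos(p[2]),np.sin(p[2])
    return np.c_[p[0]+c*B[:,0]-s*B[:,1],p[1]+s*B[:,0]+c*B[:,1],B[:,2]]
def tobox(p,X):
    X=np.atleast_2d(X)-[p[0],p[1],0]; c,s=np.cos(p[2]),np.sin(p[2])
    return np.c_[c*X[:,0]+s*X[:,1],-s*X[:,0]+c*X[:,1],X[:,2]]*1000
E
cat > fit.py <<'E'
from h import *
T=[(-180,29,45,272,430),(-180,-29,45,342,430),(130,60,98,241,59),(130,-60,98,386,60),(0,-60,98,383,216),(0,60,98,239,214),(-141,62,80,231,380)]
S=[(130,-60,98,330,368),(130,60,98,537,300),(0,60,98,400,178),(0,-60,98,215,232),(-141,62,82,292,92),(-180,-29,45,143,148),(-180,29,45,220,126)]
T,S=np.array(T,float),np.array(S,float)
tp=T[:,3:]/3+[220,100]; sp=S[:,3:]/3.5+[250,150]
f=lambda p:np.r_[(proj("top",w(p,T[:,:3]))-tp).ravel(),(proj("scene",w(p,S[:,:3]))-sp).ravel()]
r=least_squares(f,[.6,0,0],loss='soft_l1'); print(r.x,np.round(f(r.x).reshape(-1,2),1).tolist())
g=lambda v:np.r_[proj("top",w(r.x,[[v[0],v[1],61]]))[0]-np.array([311,320])/3-[220,100],proj("scene",w(r.x,[[v[0],v[1],61]]))[0]-np.array([239,181])/3.5-[250,150]]
s=least_squares(g,[-90,0]);print("spec box",s.x,s.fun)
np.save("box.npy",r.x)
E
python3 fit.py
```

```text
[ 0.65943365 -0.0098935  -0.04020518] [[0.1, -1.1], [-0.9, -0.6], [0.4, -0.2], [-0.5, 0.4], [-0.5, -0.4], [-0.3, -0.8], [0.6, 0.1], [-0.4, 0.7], [0.5, -0.5], [0.3, -1.2], [-1.2, -1.1], [-0.8, -0.2], [-0.4, -1.0], [-0.0, -0.4]]
spec box [-87.3280354   -1.82696333] [-0.28939575 -0.10299735 -0.25522833  0.06297088]
```

Box pose fits to about 1 px, and the specimen centre is at box (-87, -2). I'll move above the press position.

```bash
python3 -m jog '[0.047,0,0,0,0.93, 0.047,0,0,0,0.93, 0.047,0.02,-0.04,0,0, 0.047,0.02,-0.04,0,0, 0.047,0.02,-0.04,0,0, 0.047,0.02,-0.04,0,0, 0.047,0.02,-0.04,0,0, 0.047,0.02,-0.04,0,0, 0.047,0.02,-0.04,0,0, 0.047,0.02,-0.04,0,0, 0.047,0.02,-0.04,0,0, 0.047,0.02,-0.04,0,0, 0.047,0.02,-0.04,0,0, 0.047,0.02,-0.04,0,0, 0.047,0.02,-0.04,0,0, 0.047,0.02,-0.04,0,0, 0.047,0.02,-0.04,0,0, 0.047,0.03,-0.04,0,0]'
cat > st.py <<'E'
from h import *
import sys
p=np.load("box.npy");o=robot.get_obs();R=Ro.from_quat(o['tool_rot']).as_matrix()
print("t",o['time'],"tcp box",tobox(p,o['position']).round(1),"yaw rel box",np.degrees(np.arctan2(R[1,0],R[0,0])-p[2]).round(2),"tips z",(o['position']+R[:,2]*robot.tcp_to_tips)[2]*1000,"F",o['ft_force'].round(1),"w",o['grip_width'])
if len(sys.argv)>1: cv2.imwrite(f"pics/{sys.argv[2]}.png",robot.camera(sys.argv[1]))
E
python3 st.py wrist w1; python3 - <<'E'
from rig import robot
import numpy as np
m=robot.camera_model("wrist");print(m)
for l in ["specimen","bar_front"]:print(l,[(d['conf'],np.round(d['extent'])) for d in robot.look_for("wrist",l)])
E
```

```text
time: 3.25
position: [0.5311, 0.0275, 0.2447]
tool_rot: [1.0, -0.02, -0.0, 0.0]
ft_force: [1.1, -0.4, -0.1]
grip_width: 0.047
grip_force: 0.0
t 3.25 tcp box [[-129.7   32.2  244.7]] yaw rel box -0.03 tips z 222.74947649965085 F [ 1.1 -0.4 -0.1] w 0.04697018221926957
{'fx': 277.5542372211304, 'fy': 277.5542372211304, 'cx': 321.6417290326287, 'cy': 202.1411544882963, 'distortion': array([-0.03614594,  0.        ,  0.        ,  0.        ,  0.        ]), 'tool_from_camera': array([[-1.19154140e-03, -9.65315836e-01, -2.61082205e-01,
         7.14121974e-02],
       [ 9.99997991e-01, -1.57106660e-03,  1.24495829e-03,
        -6.27504457e-04],
       [-1.61195548e-03, -2.61080197e-01,  9.65315768e-01,
        -1.40349224e-01],
       [ 0.00000000e+00,  0.00000000e+00,  0.00000000e+00,
         1.00000000e+00]])}
specimen [(0.83, array([350., 156.,  33.,  38.]))]
bar_front [(0.85, array([332., 137.,  87., 135.]))]
```

View pics/w1.png

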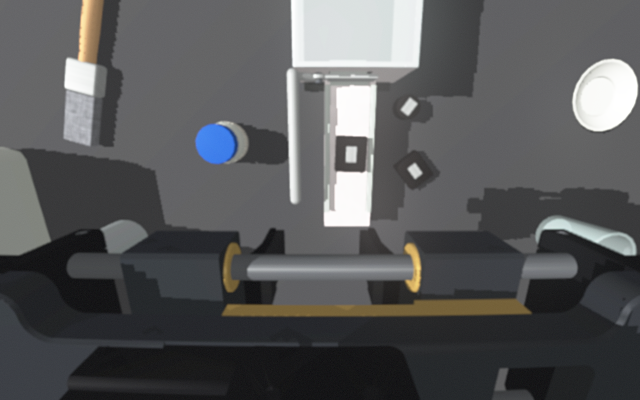

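The wrist view shows the bar tip at (294,203), the lane start corners at (324,224) and (370,225), the roof front corners at (293,66) and (418,65), and the patch at (351,154). I'll check the fit against these.

```bash
cat > chk.py <<'E'
from h import *
p0=np.load("box.npy");o=robot.get_obs()
m=robot.camera_model("wrist");K=np.array([[m['fx'],0,m['cx']],[0,m['fy'],m['cy']],[0,0,1]])
T=np.eye(4);T[:3,:3]=Ro.from_quat(o['tool_rot']).as_matrix();T[:3,3]=o['position'];C=np.linalg.inv(T@m['tool_from_camera'])
pw=lambda X:cv2.projectPoints(X.reshape(-1,1,3),cv2.Rodrigues(C[:3,:3])[0],C[:3,3],K,m['distortion'])[0][:,0]
B=np.array([(-141,62,80),(-180,29,45),(-180,-29,45),(0,60,98),(0,-60,98)],float);U=np.array([(294,203),(324,224),(370,225),(293,66),(418,65)])
f=lambda p:(pw(w(p,B))-U).ravel()
print(f(p0).reshape(-1,2).round(1).tolist()); r=least_squares(f,p0,loss='soft_l1');print(r.x,p0,f(r.x).reshape(-1,2).round(1).tolist())
for p in(p0,r.x):
    s=least_squares(lambda v:(pw(w(p,[[v[0],v[1],61]]))-[351,154]).ravel(),[-87,0]);print("spec",s.x)
    print("tcp",tobox(p,o['position']))
E
python3 chk.py
```

```text
[[1.8, 0.2], [0.3, 1.1], [-1.1, 0.1], [0.2, -0.5], [0.5, 1.4]]
[ 0.65998739 -0.00929348 -0.03612934] [ 0.65943365 -0.0098935  -0.04020518] [[1.8, -0.0], [0.4, 0.8], [-1.0, -0.3], [-0.5, -0.8], [-0.0, 0.5]]
spec [-87.09992083  -1.34280395]
tcp [[-128.83811495   32.37894249  244.60355756]]
spec [-87.63637533  -1.60741097]
tcp [[-129.23677864   32.28417318  244.60355756]]
```

```bash
python3 -m jog '[0.047,0.004,0.001,0.03,0, 0.047,0,0,0.03,0, 0.047,0,0,0.03,0, 0.047,0,0,0.03,0, 0.047,0,0,0.01,0, 0.047,0,0,0.005,0, 0.047,0,0,0.005,0, 0.047,0,0,0.005,0, 0.047,0,0,0.005,0, 0.047,0,0,0,0]'; python3 st.py wrist w2; python3 st.py scene s2;  python3 - <<'E'
import cv2,numpy as np
a=cv2.imread("pics/w2.png"); b=cv2.imread("pics/s2.png")[130:290,250:450]
b=cv2.resize(b,(500,400),interpolation=2); c=cv2.resize(a,(640,400))[:,170:470]
cv2.imwrite("pics/c2.png",np.hstack([c,b]))
E
```

```text
time: 4.65
position: [0.5353, 0.0247, 0.0946]
tool_rot: [1.0, -0.02, 0.001, 0.0]
ft_force: [0.7, -1.1, 1.2]
grip_width: 0.0469
grip_force: 0.8
t 4.65 tcp box [[-125.4   29.6   94.6]] yaw rel box -0.02 tips z 72.58237598335232 F [ 0.7 -1.1  1.2] w 0.046853708205754116
t 4.7 tcp box [[-125.4   29.5   94.7]] yaw rel box -0.02 tips z 72.67021409887582 F [ 0.3 -0.3  1.7] w 0.04685511161227358
```

View pics/c2.png

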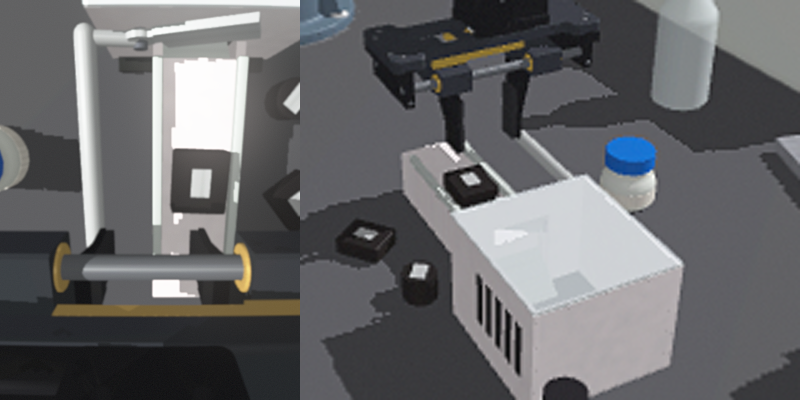

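The cover is rising under the left finger, and the right finger is in the lane behind the specimen. I'll press on down to tip z of about 56.

```bash
python3 -m jog '[0.047,0,-0.002,0.004,0, 0.047,0,0,0.004,0, 0.047,0,0,0.004,0, 0.047,0,0,0.004,0, 0.047,0,0,0.001,0, 0.047,0,0,0,0]'; python3 st.py wrist w3; python3 st.py scene s3;  python3 - <<'E'
import cv2,numpy as np
a=cv2.imread("pics/w3.png"); b=cv2.imread("pics/s3.png")[130:290,250:450]
b=cv2.resize(b,(500,400),interpolation=2); c=a[:,170:470]
cv2.imwrite("pics/c3.png",np.hstack([c,b]))
E
```

```text
time: 5.5
position: [0.5355, 0.025, 0.078]
tool_rot: [1.0, -0.02, 0.001, 0.001]
ft_force: [-0.3, -9.2, 6.5]
grip_width: 0.0467
grip_force: 5.0
t 5.5 tcp box [[-125.3   29.9   78. ]] yaw rel box 0.04 tips z 55.99012084636194 F [-0.3 -9.2  6.5] w 0.04673463765204046
t 5.55 tcp box [[-125.3   29.9   78. ]] yaw rel box 0.04 tips z 56.0312828921709 F [-0.7 -9.5  6.2] w 0.046780703384220544
```

View pics/c3.png

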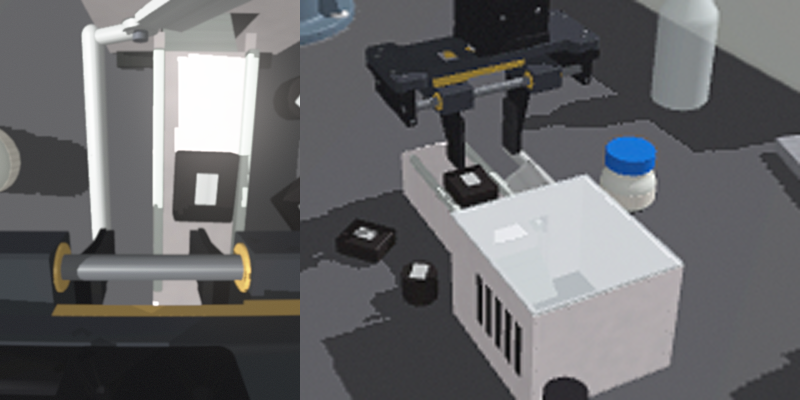

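There's a side force of -9 N in y, so the fingertip is slimmer than I assumed and sits on the bar's inner flank. I'll lift, open wider and place it again.

```bash
python3 -m jog '[0.047,0,0,-0.01,0, 0.047,0,0,-0.01,0, 0.047,0,0,-0.015,0, 0.057,0,0,-0.003,0, 0.057,0,0,0,0, 0.057,0,0,0,0, 0.057,0,0,0,0]'; python3 st.py
```

```text
time: 6.48
position: [0.5346, 0.027, 0.1151]
tool_rot: [1.0, -0.02, -0.001, -0.0]
ft_force: [0.1, 0.0, -0.9]
grip_width: 0.0566
grip_force: 0.0
t 6.475 tcp box [[-126.3   31.8  115.1]] yaw rel box -0.04 tips z 93.13432196302598 F [ 0.1  0.  -0.9] w 0.05662813570494187
```

```bash
python3 -m jog '[0.057,0,0,0.005,0, 0.057,0,0,0.005,0, 0.057,0,0,0.005,0, 0.057,0,0,0.005,0, 0.057,0,0,0.005,0, 0.057,0,0,0.004,0, 0.057,0,0,0.004,0, 0.057,0,0,0.004,0, 0.057,0,0,0,0,0.057,0,0,0,0]'; python3 st.py wrist w4; python3 st.py top t4;  python3 - <<'E'
import cv2,numpy as np
a=cv2.imread("pics/w4.png")[:,170:470]; b=cv2.imread("pics/t4.png")[120:260,270:390]
b=cv2.resize(b,(400,466),interpolation=2)[:400]
cv2.imwrite("pics/c4.png",np.hstack([a,b]))
E
```

```text
time: 7.72
position: [0.5351, 0.0263, 0.0787]
tool_rot: [1.0, -0.02, 0.0, 0.0]
ft_force: [-0.8, -4.4, 4.1]
grip_width: 0.0568
grip_force: 2.2
t 7.725 tcp box [[-125.7   31.1   78.7]] yaw rel box -0.03 tips z 56.747918193432234 F [-0.8 -4.4  4.1] w 0.056768099281376556
t 7.775 tcp box [[-125.7   31.2   78.8]] yaw rel box -0.04 tips z 56.787321061837595 F [-0.4 -2.6  5.1] w 0.05697965012857343
```

View pics/c4.png

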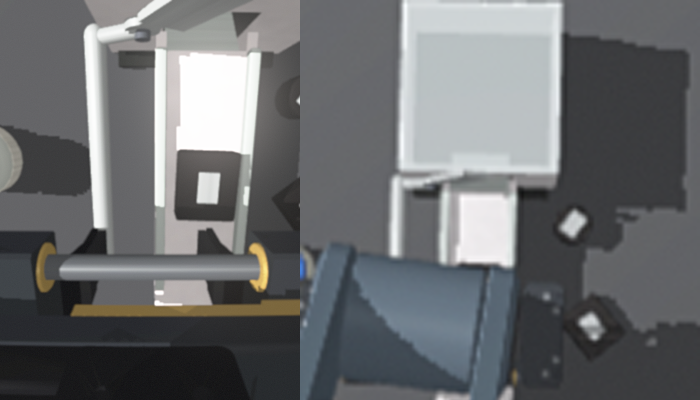

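The fingertip now sits on the bar's crown with about 5 N up, and the wrist view shows the cover raised at top left. Next I push the specimen most of the way and check.

```bash
python3 -m jog '[0.057,0.004,0,0.001,0, 0.057,0.004,0,0,0, 0.057,0.004,0,0,0, 0.057,0.005,0,0,0, 0.057,0.005,0,0,0, 0.057,0.005,0,0,0, 0.057,0.005,0,0,0, 0.057,0.005,0,0,0, 0.057,0.005,0,0,0, 0.057,0.005,0,0,0, 0.057,0.005,0,0,0, 0.057,0.005,0,0,0, 0.057,0.005,0,0,0, 0.057,0.005,0,0,0, 0.057,0.005,0,0,0, 0.057,0.005,0,0,0, 0.057,0,0,0,0]'; python3 st.py wrist w5; python3 st.py scene s5;  python3 - <<'E'
import cv2,numpy as np
a=cv2.imread("pics/w5.png")[:,170:470]; b=cv2.imread("pics/s5.png")[130:290,250:450]
b=cv2.resize(b,(500,400),interpolation=2)
cv2.imwrite("pics/c5.png",np.hstack([a,b]))
E
```

```text
time: 9.95
position: [0.6131, 0.0236, 0.0777]
tool_rot: [1.0, -0.021, 0.001, 0.0]
ft_force: [-0.9, 0.1, 3.2]
grip_width: 0.0571
grip_force: 1.7
t 9.95 tcp box [[-47.7  31.6  77.7]] yaw rel box -0.05 tips z 55.73266048140616 F [-0.9  0.1  3.2] w 0.05710448253137817
t 10.0 tcp box [[-47.7  31.7  77.8]] yaw rel box -0.05 tips z 55.78600875740455 F [-1.6  0.6  2.3] w 0.05677607529341317
```

View pics/c5.png

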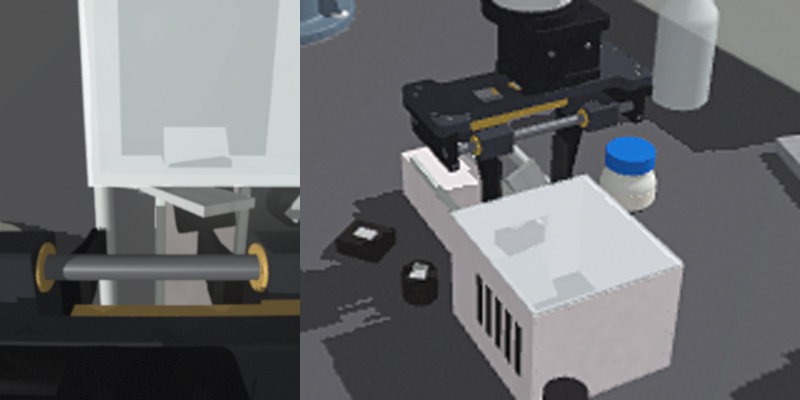

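The block is under the raised cover, its front edge just inside the mouth, and nothing is resisting. I'll keep pushing in small steps and watch the force.

```bash
python3 -m jog '[0.057,0.003,0,0,0, 0.057,0.003,0,0,0, 0.057,0.003,0,0,0, 0.057,0.003,0,0,0, 0.057,0.002,0,0,0, 0.057,0,0,0,0]'; python3 st.py; python3 -m jog '[0.057,0.003,0,0,0, 0.057,0.003,0,0,0, 0.057,0.002,0,0,0, 0.057,0,0,0,0,0.057,0,0,0,0]'; python3 st.py wrist w6; python3 st.py scene s6;  python3 - <<'E'
import cv2,numpy as np
a=cv2.imread("pics/w6.png")[:,170:470]; b=cv2.imread("pics/s6.png")[130:290,250:450]
b=cv2.resize(b,(500,400),interpolation=2)
cv2.imwrite("pics/c6.png",np.hstack([a,b]))
E
```

```text
time: 10.8
position: [0.6266, 0.0231, 0.0777]
tool_rot: [1.0, -0.02, 0.001, 0.0]
ft_force: [-1.6, 0.3, 3.0]
grip_width: 0.0572
grip_force: 1.7
t 10.8 tcp box [[-34.1  31.6  77.7]] yaw rel box -0.04 tips z 55.65482459470147 F [-1.6  0.3  3. ] w 0.05718889322298304
time: 11.42
position: [0.6343, 0.0228, 0.0777]
tool_rot: [1.0, -0.02, 0.001, -0.0]
ft_force: [-1.5, 0.8, 2.5]
grip_width: 0.0573
grip_force: 1.7
t 11.425 tcp box [[-26.4  31.7  77.7]] yaw rel box -0.04 tips z 55.663210117026644 F [-1.5  0.8  2.5] w 0.05726820125554162
t 11.475 tcp box [[-26.5  31.7  77.7]] yaw rel box -0.05 tips z 55.66221450614879 F [-1.5 -0.1  2.8] w 0.056702805756669084
```

View pics/c6.png

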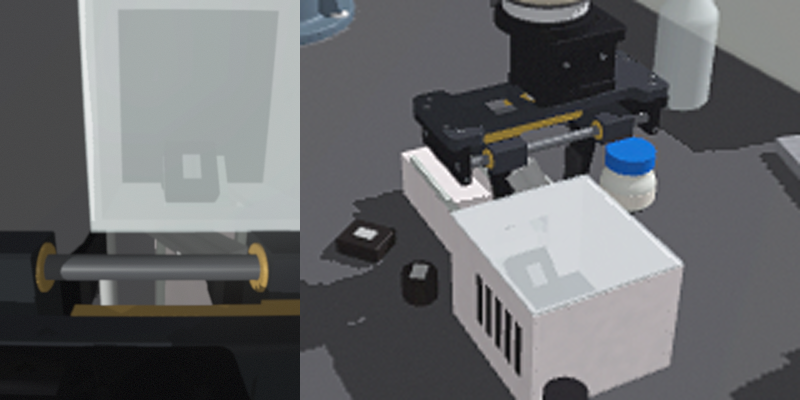

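The specimen shows through the clear roof, inside the box (patch at about (190,167) in the wrist crop and (540,273) in the scene crop). I'll back off a little with the bar still held down and check that it's clear of the cover.

```bash
python3 -m jog '[0.057,-0.005,0,0,0, 0.057,-0.005,0,0,0, 0.057,-0.01,0,0,0, 0.057,-0.01,0,0,0, 0.057,-0.01,0,0,0, 0.057,0,0,0,0]'; python3 st.py wrist w7; python3 st.py scene s7;  python3 - <<'E'
from h import *
for d in robot.look_for("scene","specimen"):print(d['conf'],np.round(d['extent']))
p=np.load("box.npy")
# patch centre in scene s6 crop (540,273) -> px; box xy for assumed z
u=np.array([540,273])/2.5+[250,130]
for z in(25,35,45):
    print(z,least_squares(lambda v:proj("scene",w(p,[[v[0],v[1],z]]))[0]-u,[30,0]).x.round(1))
a=cv2.imread("pics/w7.png")[:,170:470]; b=cv2.imread("pics/s7.png")[130:290,250:450]
cv2.imwrite("pics/c7.png",np.hstack([a,cv2.resize(b,(500,400),interpolation=2)]))
E
```

```text
time: 12.28
position: [0.5914, 0.0247, 0.0773]
tool_rot: [1.0, -0.02, -0.002, -0.0]
ft_force: [-0.6, -1.0, 4.6]
grip_width: 0.057
grip_force: 1.9
t 12.275 tcp box [[-69.3  31.8  77.3]] yaw rel box -0.01 tips z 55.299579612336906 F [-0.6 -1.   4.6] w 0.057022124212689436
t 12.325 tcp box [[-69.3  31.7  77.2]] yaw rel box 0.01 tips z 55.1788117695793 F [-2.   0.6  3.9] w 0.05693971193372561
25 [125.6 229.2]
35 [134.1 218.3]
45 [142.7 207.3]
```

View pics/c7.png

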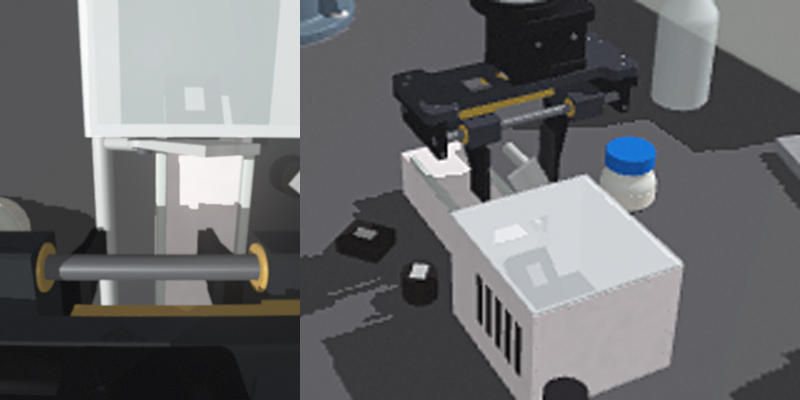

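The lane is empty, and the specimen hasn't moved inside the box. I'll let the bar up and lift clear.

```bash
python3 -m jog '[0.057,0,0,-0.006,0, 0.057,0,0,-0.006,0, 0.057,0,0,-0.006,0, 0.057,0,0,-0.006,0, 0.057,0,0,-0.006,0, 0.057,0,0,-0.01,0, 0.057,0,0,-0.02,0, 0.057,-0.02,0,-0.03,0, 0.057,-0.03,0,-0.04,0, 0.057,-0.04,0,-0.03,0, 0.057,-0.04,0,0,0, 0.057,0,0,0,0, 0.057,0,0,0,0]'; python3 st.py wrist w8; python3 st.py scene s8;  python3 - <<'E'
from h import *
p=np.load("box.npy");u=np.array([346,239.2])
for z in(25,35,45): print(z,least_squares(lambda v:proj("scene",w(p,[[v[0],v[1],z]]))[0]-u,[30,0]).x.round(1))
a=cv2.imread("pics/w8.png")[:240,200:500]; b=cv2.imread("pics/s8.png")[130:290,250:450]
cv2.imwrite("pics/c8.png",np.hstack([cv2.resize(a[:,50:250],(333,400)),cv2.resize(b,(467,400),interpolation=2)]))
E
```

```text
time: 14.05
position: [0.4651, 0.0296, 0.2382]
tool_rot: [1.0, -0.02, 0.001, 0.0]
ft_force: [0.1, 0.1, -0.5]
grip_width: 0.057
grip_force: 0.0
t 14.05 tcp box [[-195.8   31.7  238.2]] yaw rel box -0.04 tips z 216.1572313426881 F [ 0.1  0.1 -0.5] w 0.05698398675369425
t 14.1 tcp box [[-195.4   31.6  237.9]] yaw rel box -0.04 tips z 215.94330931195017 F [ 0.2 -0.3  0.7] w 0.057030332468742874
25 [14.2 11.5]
35 [25.1  5.1]
45 [36.  -1.4]
```

View pics/c8.png

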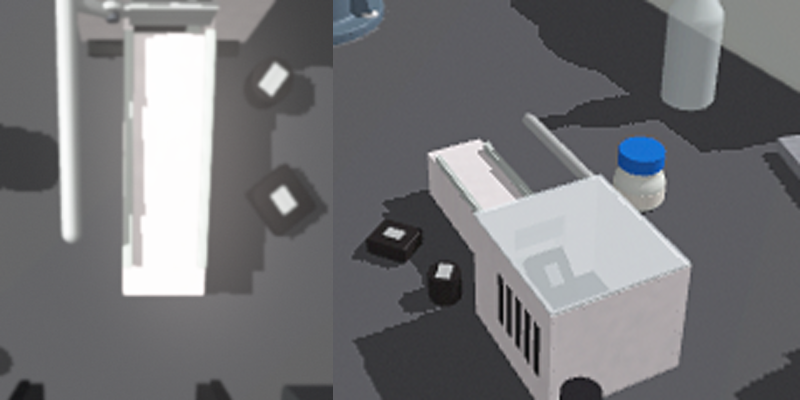

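The cover is shut with the bar back up, the lane is empty, the specimen is in the box, and the other things in view haven't moved.

```bash
python3 -c "
from rig import robot
print(robot.hand_in())"
```

```text
the job is handed in; nothing more can be done
None
```

The specimen is in the drying box, the cover has sprung shut, and I handed the job in at about 14 s; I had to lift and re-press the bar once before pushing, because the first press sat on its inner side.

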